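# Start an incubation of food samples

### The arm

A 6-joint arm with a two-finger parallel gripper is mounted at the origin on the work surface. World frame = base frame: x ahead of the robot, y to its left, z up, the work surface at z = 0. Lengths are in m, angles in rad, forces in N, time in s.
With the tool pointing down it reaches from about 0.275 to 0.825 m from the base axis. Payload 5.2 kg.
Tool frame: the origin (TCP) lies at the very end of the fingers, on their centre line; the grasp point (between the pads) lies 19 mm behind it (robot.grasp_offset is the distance from the TCP to the grasp point, in m); z points along the fingers, y is the line along which they close (so a half turn about z gives the same grasp; the last joint's range is limited). The gripper opens to 93 mm and grips with 3 to 60 N. Pads are 15 mm wide; open, the fingers measure 128 mm over their backs; the gripper's body (75 mm by 188 mm) begins 65 mm behind the grasp point.
Start: joints at [0.959, 0.259, 1.535, -0, 1.348, -0.203], TCP at [0.219, 0.505, 0.219] pointing down, gripper open.
Joint ranges: [-3.14, 3.14], [-0.91, 2.08], [0.19, 2.58], [-1.22, 4.36], [0.22, 2.71], [-3.12, 3.12]. Speed limits (rad/s): [2.57, 2.57, 3.14, 3.14, 3.14, 3.14].

### API

Orientations are given as a rotation vector (axis times angle).
In Python, from station import robot, read_camera, camera_info gives the robot as it stands. The module is installed in compiled form; this text tells all that it offers.
- The arm moves only by the tool servo_tool, never from a script. Its argument "steps" is a list of rows, each a list of 3 entries, a list of its own where there are three numbers: the shift along the tool's x, y, z in m, then the turn about the tool's z in rad, then the finger opening in m, from 0 to 0.093. In form: [[[dx, dy, dz], spin, grip], ...]. A call has 1 to 8 rows; each row is the pose to reach, as a shift and turn from the pose commanded when the call began, along the tool's axes at that moment; what a row does not reach only later rows make up. A row lasts 1/8 s, in which the tool goes at most 62.5 mm and 10.7 degrees, less where a joint would pass 70% of its speed; a pose out of reach is approached as far as the arm can. A call with a gripper value outside its range is refused whole. The fingers move at their own pace and stop on an object; the grip force is fixed at half the most. Time passes only in rows, so rows that repeat a pose let the fingers close. It gives the time, the measured TCP pose, the force, the opening and the grip force at its end, in the units of the state.
- robot.get_obs(): the state, without advancing time (a new reading comes with each control period).
- read_camera(name): name is "scene" or "side" or "wrist"; returns (picture, depth): 480x640x3 uint8, red, green, blue; 480x640 float32, m along the optical axis (not along the pixel's ray), 0 where there is no reading.
- camera_info(name): a dict with "intrinsics" (3x3 intrinsics, pixels), "world_to_cam" (4x4, takes a point from world to camera coordinates). Camera axes: x right, y down, z forward; pixel columns grow to the right and rows downward; lengths in m; the calibration is good to about 2 mm. A picture is of the moment at which its call begins: read the wrist's pose just before it. camera_info takes no time and is no camera call; for the wrist camera it gives the pose at the moment of the call.
- robot.close_job(): hands the job in; it is judged then, once.
The state is a dict: "clock": time; "joints": joint angles; "qvel": joint speeds; "joint_efforts": joint torques, N m; "tool_pos": TCP position; "tool_rot": TCP orientation; "ft_force": force on the tool from outside, world axes, zero at the start; "wrist_torque": the same for the moment, N m; "gripper_width": opening from 0.0 (shut) to 1.0 (fully open); "grasp_force": force on a finger pad.
Only numpy, scipy, OpenCV 4.12 (cv2) and the standard library are available. Lean on these libraries where they do the work, as an engineer would, in place of code of your own. Each camera call takes 0.05 s, during which the arm holds its last target. There are 200 camera calls.

### The job

Start an incubation: fold the hood of the block well open and stand every sample jar that is on the bench upright in a pocket of the block, one jar to a pocket and seated on its floor. Then fold the hood all the way down over them, and after that wind the timer's brass key clockwise, in as many part turns as it takes, until it is fully wound against its stop. Leave the beaker and the brown bottle where they stand.

Things in the scene. Friction and masses are not known exactly. Their poses are not given: they have to be found in the camera images.
- block: fixed aluminium incubator block, 180 x 180 x 40 mm; origin at the centre of its underside on the bench, z up. Its x and y axes run along its sides; it may be turned up to 0.25 rad on the bench. Four square pockets open upward in its top, 66 mm wide, 28 mm deep (floor 12 mm above the bench), at x, y = +-43 mm. A white hood is hinged along its +y edge (on the robot's left)
- hinge (a point): middle of the hood's hinge line, on the block's top +y edge (block frame 0, 90, 40 mm); the hinge line runs along the block's x axis
- hood (a joint): hinge angle of the hood in rad: 0 shut on the block, 2.0 its stop, leaning back; starts shut or ajar, 0 to 0.3. From 1.75 on there is room for a gripper above all pockets. The stiff hinge (0.5 N m friction) holds the 350 g hood at any angle. Shut, the hood is a white cover 180 x 180 mm and 60 mm tall on the block's top, 4 mm walls, open below, with the handle bar on its -y face
- hood_bar (a point): middle of the hood's steel handle bar: round, 12 mm thick, 90 mm long, parallel to the hinge line, 50 mm off the face of the hood (centre to face; 44 mm is free behind it for a finger). It lies 230 mm out from the hinge line and 42 mm up, measured with the hood shut: with the hood at angle a it is at hinge + block y * (-0.230 cos a + 0.042 sin a) + z * (0.230 sin a + 0.042 cos a)
- timer: fixed steel clockwork timer, a box 110 x 110 x 70 mm with a white ticked disc and a brass wing key on top; origin at the centre of its underside, z up. It may be turned up to 0.5 rad
- key (a joint): angle in rad through which the wing key has been wound, growing clockwise as seen from above. At 0 the wings lie along the timer's x axis. Fully wound is its stop at 8.0; it starts somewhere from 0 to 1.0. The mainspring resists (0.09 N m of friction plus 0.009 N m per rad) and the key stays where it is let go
- key_grip (a point): point on the vertical key axis at which to grip, 113 mm above the bench, turning with the key. The brass wings are a flat upright plate, 68 mm long (34 mm each side of the axis), 12 mm thick, from 93 to 127 mm above the bench; pinch it across its thickness from above. Its x axis runs along the wings
- pocket0 (a point): centre of the floor of pocket 0, 12 mm above the bench and 28 mm below the block's top
- pocket1 (a point): centre of the floor of pocket 1, 12 mm above the bench and 28 mm below the block's top
- pocket2 (a point): centre of the floor of pocket 2, 12 mm above the bench and 28 mm below the block's top
- pocket3 (a point): centre of the floor of pocket 3, 12 mm above the bench and 28 mm below the block's top
- jar0: sample jar: white body with a screw cap, upright cylinder 54 mm across, 66 mm tall (cap is the top 18 mm), 80 to 170 g. Origin at the centre of its underside, z up. Two to four of the jars are on the bench; the others are absent (None)
- jar1: sample jar: white body with a screw cap, upright cylinder 54 mm across, 66 mm tall (cap is the top 18 mm), 80 to 170 g. Origin at the centre of its underside, z up. Two to four of the jars are on the bench; the others are absent (None)
- jar2: sample jar: white body with a screw cap, upright cylinder 54 mm across, 66 mm tall (cap is the top 18 mm), 80 to 170 g. Origin at the centre of its underside, z up. Two to four of the jars are on the bench; the others are absent (None)
- jar3: sample jar: white body with a screw cap, upright cylinder 54 mm across, 66 mm tall (cap is the top 18 mm), 80 to 170 g. Origin at the centre of its underside, z up. Two to four of the jars are on the bench; the others are absent (None)
- beaker: bystander: clear empty glass beaker, 68 mm across, 90 mm tall, standing among the jars; origin at the centre of its underside. Leave it alone
- reagent: bystander: brown glass bottle, 60 mm across, 140 mm tall, beyond the jars; origin at the centre of its underside. Leave it alone
Things that resemble listed ones, but are neither listed nor needed, are in the scene too. What is shaped like the jar1 but green or red is not meant.

How it is judged:
On the way, in this order (a step that is already met when the one before it is completed fails the run):
1. every jar present stands upright in a pocket, let go, with the hood still open ((distance between jar0 and pocket0 below 0.013 m or distance between jar0 and pocket1 below 0.013 m or distance between jar0 and pocket2 below 0.013 m or distance between jar0 and pocket3 below 0.013 m) and angle between each of jar0, jar1, jar2, jar3's own z axis and vertical below 0.15 rad and (distance between jar1 and pocket0 below 0.013 m or distance between jar1 and pocket1 below 0.013 m or distance between jar1 and pocket2 below 0.013 m or distance between jar1 and pocket3 below 0.013 m) and (distance between jar2 and pocket0 below 0.013 m or distance between jar2 and pocket1 below 0.013 m or distance between jar2 and pocket2 below 0.013 m or distance between jar2 and pocket3 below 0.013 m) and (distance between jar3 and pocket0 below 0.013 m or distance between jar3 and pocket1 below 0.013 m or distance between jar3 and pocket2 below 0.013 m or distance between jar3 and pocket3 below 0.013 m) and contact force between the fingers and jar0 below 0.3 N and contact force between the fingers and jar1 below 0.3 N and contact force between the fingers and jar2 below 0.3 N and contact force between the fingers and jar3 below 0.3 N and value of joint hood above 0.8 rad), for 0.2 s.
2. the hood is folded down shut over the jars (value of joint hood below 0.06 rad), for 0.2 s.
3. the key is wound up (value of joint key above 7.6 rad), for 0.2 s.
At the end, for the whole second after the job is handed in: Every jar present stands upright (within 0.15 rad) and still on the floor of a pocket (its origin within 13 mm of the pocket's floor centre), the hood is shut (below 0.06 rad) and the key is wound past 7.6 rad of its 8.0 ((distance between jar0 and pocket0 below 0.013 m or distance between jar0 and pocket1 below 0.013 m or distance between jar0 and pocket2 below 0.013 m or distance between jar0 and pocket3 below 0.013 m) and angle between each of jar0, jar1, jar2, jar3's own z axis and vertical below 0.15 rad and (distance between jar1 and pocket0 below 0.013 m or distance between jar1 and pocket1 below 0.013 m or distance between jar1 and pocket2 below 0.013 m or distance between jar1 and pocket3 below 0.013 m) and (distance between jar2 and pocket0 below 0.013 m or distance between jar2 and pocket1 below 0.013 m or distance between jar2 and pocket2 below 0.013 m or distance between jar2 and pocket3 below 0.013 m) and (distance between jar3 and pocket0 below 0.013 m or distance between jar3 and pocket1 below 0.013 m or distance between jar3 and pocket2 below 0.013 m or distance between jar3 and pocket3 below 0.013 m) and linear speed of each of jar0, jar1, jar2, jar3 below 0.03 m/s and value of joint hood below 0.06 rad and value of joint key above 7.6 rad); the robot touches nothing.
It fails at once if the beaker or the brown bottle is shifted more than 60 mm or tipped over (distance of any of beaker, reagent from where it was at the start of the episode above 0.06 m or angle between any of beaker, reagent's own z axis and vertical above 0.5 rad).
Of jar0, jar1, jar2, jar3 only 2 to 4 are there at a start; the rules pass over those that are not, and their reading is None.
At some moment in a run one of jar0, jar1, jar2, jar3 may be knocked a few centimetres aside while the robot is not near it.
It also fails if it takes over 210 s, if anything falls off the work surface, if the arm or the gripper's body presses on something with over 40 N, if the wrist force passes 120 N, or if a joint passes its speed limit or range.

## Working session

There is one attempt and no reset: what is moved stays moved. The work goes in short steps, Python scripts to look and compute and a tool call to move; the robot and the scene stay as the last step left them, time stands still between calls to the robot, and variables do not carry over. Pictures are saved under pics/ and viewed, at most 14 in all, crops included, and the job is handed in when it is done.

Besides the shell and the picture viewer there is one more tool, called after "Request:" as name(argument=value, ...), one argument or row to a line, values as JSON. servo_tool: Moves the arm, as the interface text tells. Its arguments: {"type":"object","properties":{"steps":{"type":"array"}},"required":["steps"]}

```bash
mkdir -p pics; cat > h.py <<'E'
import numpy as np, cv2
from scipy.spatial.transform import Rotation as R
from station import robot, read_camera, camera_info
def snap(n,f=None):
    i=camera_info(n); p,d=read_camera(n)
    if f: cv2.imwrite('pics/'+f,p[:,:,::-1]); np.savez('pics/'+f[:-4]+'.npz',p=p,d=d,K=i['intrinsics'],T=i['world_to_cam'])
    return p,d,np.array(i['intrinsics']),np.array(i['world_to_cam'])
def cloud(d,K,T):
    v,u=np.mgrid[:480,:640]
    P=np.stack([(u-K[0,2])/K[0,0]*d,(v-K[1,2])/K[1,1]*d,d],-1)
    return (P-T[:3,3])@T[:3,:3]
def load(f):
    z=np.load('pics/'+f); return z['p'],z['d'],z['K'],z['T']
E
python3 - <<'E'
from h import *
print(robot.get_obs())
for n in('scene','side'):
    p,d,K,T=snap(n,n+'1.png'); print(n,K,T,-T[:3,:3].T@T[:3,3])
E
```

```text
{'clock': 0.0, 'joints': array([ 9.59194236e-01,  2.59327283e-01,  1.53606082e+00, -1.18606005e-05,
        1.34797161e+00, -2.02804885e-01]), 'qvel': array([-0.00015236,  0.0018098 ,  0.0002777 , -0.00124701, -0.00037049,
       -0.00100268]), 'joint_efforts': array([ 9.39763813e-04, -4.37317300e+01, -2.83996153e+01,  7.19445711e-02,
        4.15241264e-02, -1.43685056e-04]), 'tool_pos': array([0.21830308, 0.50424418, 0.21783509]), 'tool_rot': array([-6.37531042e-01, -3.07551981e+00,  2.55535965e-03]), 'ft_force': array([ 0.26831541, -0.60812165, -0.79187649]), 'wrist_torque': array([-0.00487735, -0.00117922,  0.05371531]), 'grasp_force': 0.0, 'gripper_width': 0.9993694792543135}
scene [[481.52785305   0.         323.45191314]
 [  0.         481.52785305 241.41772905]
 [  0.           0.           1.        ]] [[ 0.63584262  0.77181576  0.00214505 -0.31414714]
 [ 0.63139705 -0.51855948 -0.57657075 -0.33675407]
 [-0.44389405  0.36796263 -0.81704441  1.40696559]
 [ 0.          0.          0.          1.        ]] [ 1.03691732 -0.44987406  0.95606469]
side [[515.67689752   0.         324.29433171]
 [  0.         515.67689752 243.35304281]
 [  0.           0.           1.        ]] [[ 0.71419051 -0.69981121 -0.0140071  -0.44193514]
 [-0.37141571 -0.36193371 -0.85501717  0.27102726]
 [ 0.59328096  0.6158476  -0.5184105   0.85101942]
 [ 0.          0.          0.          1.        ]] [-0.08860395 -0.73527553  0.66672013]
```

View pics/scene1.png

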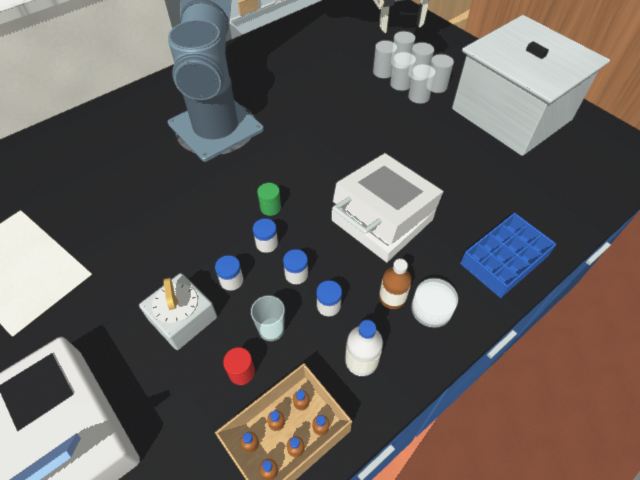

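View pics/side1.png

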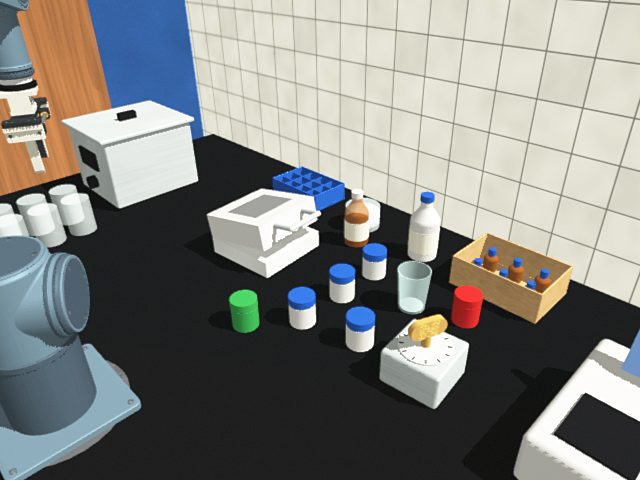

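The scene view shows four blue-capped jars at about (265,235), (229,272), (296,266) and (329,298). The block with its hood ajar is at (388,210) and the timer at (178,305) with its key at (175,292). The beaker is at (268,318) and the brown bottle at (396,285). The green and red lookalikes are at (269,198) and (239,366).

```bash
python3 - <<'E'
from h import *
A=[]
for n in('scene','side'):
    p,d,K,T=load(n+'1.npz'); C=cloud(d,K,T); ok=d>0
    hsv=cv2.cvtColor(p,cv2.COLOR_RGB2HSV)
    m=((hsv[...,0]>100)&(hsv[...,0]<130)&(hsv[...,1]>140)&ok&(C[...,2]>.045)&(C[...,2]<.075)&(C[...,1]<.2)).astype(np.uint8)
    k,l,s,c=cv2.connectedComponentsWithStats(m)
    for i in range(1,k):
        if s[i,4]<150: continue
        q=C[l==i]; t=q[q[:,2]>.063]
        if len(t)<30: continue
        (cx,cy),r=cv2.minEnclosingCircle(t[:,:2].astype(np.float32))
        print(n,'jar',c[i].round(),np.round([cx,cy,r,t[:,2].mean()],4),len(t))
    # brass
    m=(hsv[...,0]>12)&(hsv[...,0]<32)&(hsv[...,1]>90)&ok&(C[...,2]>.09)&(C[...,2]<.135)&(C[...,1]<0.05)&(C[...,0]<.6)
    q=C[m]; print(n,'key',len(q),q.mean(0),q.min(0),q.max(0)); (c0,sz,a)=cv2.minAreaRect(q[:,:2].astype(np.float32)); print(c0,sz,a)
    A.append(C[ok&(C[...,2]>.02)&(C[...,2]<.4)])
A=np.concatenate(A); np.save('A.npy',A)
# height map
x0,y0,r=.15,-.45,.0015
H=np.zeros((560,560),np.float32)
ij=((A[:,:2]-[x0,y0])/r).astype(int); o=((ij>=0)&(ij<560)).all(1)
np.maximum.at(H,(559-ij[o,0],559-ij[o,1]),A[o,2])
cv2.imwrite('pics/H.png',cv2.applyColorMap(np.uint8(np.clip(H/.2,0,1)*255),cv2.COLORMAP_JET))
E
```

```text
scene jar [264. 229.] [ 0.4345 -0.1299  0.0276  0.0652] 287
scene jar [295. 260.] [ 0.5499 -0.1276  0.0271  0.0653] 326
scene jar [227. 267.] [ 0.4686 -0.2516  0.0277  0.0652] 353
scene jar [329. 292.] [ 0.6589 -0.1218  0.0274  0.0651] 376
scene key 253 [ 0.48701999 -0.38806233  0.12000656] [ 0.45252412 -0.40470376  0.09091325] [ 0.51249122 -0.36938244  0.12945112]
(0.48212751746177673, -0.38692012429237366) (0.012852534651756287, 0.06589338183403015) 67.89128112792969
side jar [374. 252.] [ 0.6573 -0.1175  0.0293  0.0667] 278
side jar [342. 273.] [ 0.547  -0.125   0.0287  0.0667] 327
side jar [301. 298.] [ 0.4324 -0.1271  0.0277  0.0666] 394
side jar [360. 319.] [ 0.4668 -0.2507  0.0282  0.0665] 459
side key 719 [ 0.47496661 -0.38712589  0.11488446] [ 0.44459714 -0.4034732   0.09019944] [ 0.50970675 -0.36683664  0.13037094]
(0.47878509759902954, -0.38618016242980957) (0.01726442389190197, 0.06948111951351166) 67.45296478271484
```

View pics/H.png

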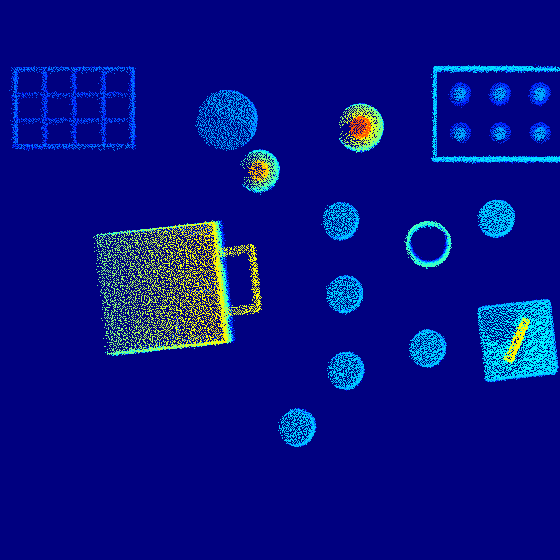

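The height map shows the block at about (160,290) with its handle to the right (bar at (257,280)), the timer at (517,340) with key wings about 25° off vertical in the map, and the jars at (341,220), (345,293), (346,370) and (427,348). Next I fit the block, hood and timer.

```bash
cat >> h.py <<'E'
def yawdir(): # tool state: pos, angle of tool y axis (world)
    o=robot.get_obs(); M=R.from_rotvec(o['tool_rot']).as_matrix(); return o['tool_pos'],M
def to(x,y,z,ang=None):
    """shift in tool axes and spin for TCP target; ang: desired world angle of tool y (mod pi)"""
    p,M=yawdir(); d=M.T@(np.array([x,y,z])-p)
    cur=np.arctan2(M[1,1],M[0,1]); s=None
    if ang is not None:
        s=-((ang-cur+np.pi/2)%np.pi-np.pi/2)
    print('shift',d.round(4),'spin',s, 'yaw',round(cur,3),'q6',robot.get_obs()['joints'][5].round(3))
E
python3 - <<'E'
from h import *
from scipy.optimize import least_squares
A=np.load('A.npy')
B=A[(abs(A[:,0]-.555)<.14)&(abs(A[:,1]-.13)<.155)&(A[:,2]<.2)&~((A[:,0]>.68)&(A[:,1]<.04))]
rng=np.random.default_rng(0); B=B[rng.permutation(len(B))[:6000]]
def box(p,c,h):
    q=abs(p-c)-h; return np.linalg.norm(np.maximum(q,0),axis=1)+np.minimum(q.max(1),0)
def bar(p):
    q=p-np.array([0,-.230,.042]); q[:,0]=np.maximum(abs(q[:,0])-.045,0); return np.linalg.norm(q,axis=1)-.006
def f(v):
    cx,cy,t,a=v; c,s=np.cos(t),np.sin(t)
    q=B-[cx,cy,0]; q=np.c_[c*q[:,0]+s*q[:,1],-s*q[:,0]+c*q[:,1],q[:,2]]
    r=q-[0,.09,.04]; ca,sa=np.cos(a),np.sin(a)   # hood -> shut frame
    r=np.c_[r[:,0],r[:,1]*ca+r[:,2]*sa,-r[:,1]*sa+r[:,2]*ca] if 0 else np.c_[r[:,0],ca*r[:,1]-(-sa)*r[:,2],-sa*r[:,1]+ca*r[:,2]] if 0 else np.c_[r[:,0],ca*r[:,1]-sa*r[:,2],sa*r[:,1]+ca*r[:,2]]
    d=np.c_[abs(box(q,[0,0,.02],[.09,.09,.02])),abs(box(r,[0,-.09,.03],[.09,.09,.03])),abs(bar(r))]
    return d.min(1)
# hood at angle a: (d out,h up)->y=-d cos a+h sin a, z=d sin a+h cos a
best=min((least_squares(f,[.555,.145,t,a],loss='soft_l1',f_scale=.003) for t in(-.1,.1) for a in(.05,.15,.25)),key=lambda r:r.cost)
cx,cy,t,a=best.x; print(best.x,np.median(f(best.x)))
ex=np.array([np.cos(t),np.sin(t),0]);ey=np.array([-np.sin(t),np.cos(t),0]);O=np.array([cx,cy,0])
for i,j in((-1,-1),(1,-1),(-1,1),(1,1)): print('pocket',(O+.043*(i*ex+j*ey)).round(4))
hg=O+.09*ey+[0,0,.04]
for b in (a,.3,.5,.7,.9,1.1,1.3,1.5,1.7,1.85): print('bar',round(b,3),(hg+ey*(-.23*np.cos(b)+.042*np.sin(b))+[0,0,.23*np.sin(b)+.042*np.cos(b)]).round(4))
G=A[(abs(A[:,0]-.48)<.09)&(abs(A[:,1]+.387)<.09)&(A[:,2]<.085)&(A[:,2]>.06)]
print('timer',cv2.minAreaRect(G[:,:2].astype(np.float32)))
b=hg+ey*(-.23*np.cos(a)+.042*np.sin(a))+[0,0,.23*np.sin(a)+.042*np.cos(a)]
to(b[0],b[1],b[2]+.12,t+np.pi/2)
E
```

```text
[0.55833271 0.13889675 0.10522032 0.17132204] 0.0012577195245838876
pocket [0.5201 0.0916 0.    ]
pocket [0.6056 0.1007 0.    ]
pocket [0.5111 0.1771 0.    ]
pocket [0.5966 0.1862 0.    ]
bar 0.171 [0.5719 0.0101 0.1206]
bar 0.3 [0.5707 0.0222 0.1481]
bar 0.5 [0.568  0.0477 0.1871]
bar 0.7 [0.5645 0.0804 0.2203]
bar 0.9 [0.5604 0.1189 0.2463]
bar 1.1 [0.5559 0.1619 0.264 ]
bar 1.3 [0.5511 0.2075 0.2729]
bar 1.5 [0.5462 0.2539 0.2724]
bar 1.7 [0.5414 0.2993 0.2627]
bar 1.85 [0.538  0.3316 0.2495]
timer ((0.4796479344367981, -0.38640686869621277), (0.11449530720710754, 0.11163893342018127), 6.7270708084106445)
shift [-0.5209 -0.3129 -0.0224] spin -0.5140574836007596 yaw 1.162 q6 -0.203
```

Request:
servo_tool(
  steps=[
    [[-0.05,-0.03,-0.02],-0.15,0.06],
    [[-0.1,-0.06,-0.022],-0.3,0.06],
    [[-0.15,-0.09,-0.022],-0.45,0.06],
    [[-0.2,-0.12,-0.022],-0.514,0.06],
    [[-0.25,-0.15,-0.022],-0.514,0.06],
    [[-0.3,-0.18,-0.022],-0.514,0.06],
    [[-0.35,-0.21,-0.022],-0.514,0.06],
    [[-0.4,-0.24,-0.022],-0.514,0.06],
  ],
)

```text
clock: 1.1
tool_pos: [0.4909, 0.1238, 0.2404]
tool_rot: [0.165, -3.137, -0.0]
ft_force: [1.0, 1.0, -0.1]
gripper_width: 0.643
grasp_force: 0.0
```

```bash
python3 - <<'E'
from h import *
print(robot.get_obs()['tool_pos'])
to(.5719,.0101,.24,.1052+np.pi/2)
to(.5719,.0101,.1206-.019,.1052+np.pi/2)
E
```

```text
[0.49086867 0.12376045 0.24042374]
shift [-0.0687 -0.1215  0.0004] spin -0.0001433673899431387 yaw 1.676 q6 -1.65
shift [-0.0687 -0.1216  0.1388] spin -0.0001433673899431387 yaw 1.676 q6 -1.65
```

Request:
servo_tool(
  steps=[
    [[-0.035,-0.06,0],0,0.04],
    [[-0.0687,-0.1215,0],0,0.04],
    [[-0.0687,-0.1215,0.03],0,0.04],
    [[-0.0687,-0.1215,0.08],0,0.04],
    [[-0.0687,-0.1215,0.12],0,0.04],
    [[-0.0687,-0.1215,0.139],0,0.04],
    [[-0.0687,-0.1215,0.139],0,0.04],
  ],
)

```text
clock: 1.98
tool_pos: [0.5697, 0.0121, 0.0996]
tool_rot: [0.165, -3.133, -0.002]
ft_force: [0.1, 0.7, -0.2]
gripper_width: 0.43
grasp_force: 0.0
```

Request:
servo_tool(
  steps=[
    [[0,0,0],0,0.0],
    [[0,0,0],0,0.0],
    [[0,0,0],0,0.0],
    [[0,0,0],0,0.0],
  ],
)

```text
clock: 2.48
tool_pos: [0.5723, 0.0095, 0.1028]
tool_rot: [-0.166, 3.135, -0.007]
ft_force: [-1.1, -7.0, 1.4]
gripper_width: 0.116
grasp_force: 30.0
```

```bash
python3 - <<'E'
from h import *
p,M=yawdir(); print(p)
a0=.171
for b in (.3,.42,.54,.66,.78,.9,1.02,1.14,1.26,1.38,1.5,1.62,1.74,1.85,1.9):
    f=lambda b:np.array([-.23*np.cos(b)+.042*np.sin(b),.23*np.sin(b)+.042*np.cos(b)])
    d=f(b)-f(a0); ey=np.array([-np.sin(.1052),np.cos(.1052)])
    print(b,(M.T@np.array([ey[0]*d[0],ey[1]*d[0],d[1]])).round(4))
p,d,K,T=snap('side','side2.png')
cv2.imwrite('pics/side2c.png',cv2.resize(p[120:330,150:430,::-1],None,fx=2.5,fy=2.5))
E
```

```text
[0.57226878 0.00953432 0.10284526]
0.3 [-0.0001  0.0121 -0.0276]
0.42 [-0.0001  0.0264 -0.0517]
0.54 [-0.0002  0.0435 -0.0739]
0.66 [-0.0002  0.0631 -0.0939]
0.78 [-0.0003  0.085  -0.1115]
0.9 [-0.0003  0.1089 -0.1262]
1.02 [-0.0003  0.1343 -0.138 ]
1.14 [-0.0003  0.161  -0.1467]
1.26 [-0.0004  0.1885 -0.1521]
1.38 [-0.0004  0.2165 -0.1542]
1.5 [-0.0004  0.2445 -0.1529]
1.62 [-0.0004  0.2721 -0.1483]
1.74 [-0.0004  0.299  -0.1404]
1.85 [-0.0004  0.3227 -0.1304]
1.9 [-0.0004  0.3331 -0.125 ]
```

View pics/side2c.png

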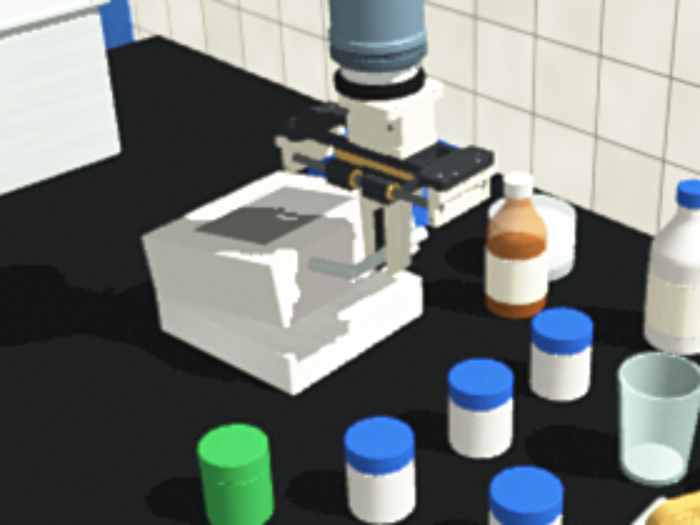

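The crop shows the fingers pinching the handle bar at about (395,255), so I start lifting.

Request:
servo_tool(
  steps=[
    [[0,0.005,-0.0135],0,0.0],
    [[0,0.012,-0.0276],0,0.0],
    [[0,0.019,-0.04],0,0.0],
    [[0,0.0264,-0.0517],0,0.0],
    [[0,0.0345,-0.063],0,0.0],
    [[0,0.0435,-0.0739],0,0.0],
    [[0,0.053,-0.084],0,0.0],
    [[0,0.0631,-0.0939],0,0.0],
  ],
)

```text
clock: 3.52
tool_pos: [0.5657, 0.0713, 0.1977]
tool_rot: [-0.164, 3.134, -0.01]
ft_force: [-0.6, -10.4, 5.7]
gripper_width: 0.116
grasp_force: 30.0
```

Request:
servo_tool(
  steps=[
    [[0,0.0219,-0.0176],0,0.0],
    [[0,0.0458,-0.0323],0,0.0],
    [[0,0.0712,-0.0441],0,0.0],
    [[0,0.0979,-0.0528],0,0.0],
    [[0,0.1254,-0.0582],0,0.0],
    [[0,0.1534,-0.0603],0,0.0],
    [[0,0.1814,-0.059],0,0.0],
    [[0,0.1814,-0.059],0,0.0],
  ],
)

```text
clock: 4.53
tool_pos: [0.5465, 0.2573, 0.2562]
tool_rot: [-0.169, 3.133, 0.004]
ft_force: [2.0, 3.0, 5.3]
gripper_width: 0.12
grasp_force: 30.0
```

```bash
python3 - <<'E'
from h import *
print(yawdir())
p,d,K,T=snap('scene','scene3.png')
E
```

```text
(array([0.54654554, 0.25731848, 0.25616082]), array([[-0.99420444, -0.10741859,  0.00433334],
       [-0.10740836,  0.99421177,  0.00252783],
       [-0.00457979,  0.00204774, -0.99998742]]))
```

View pics/scene3.png

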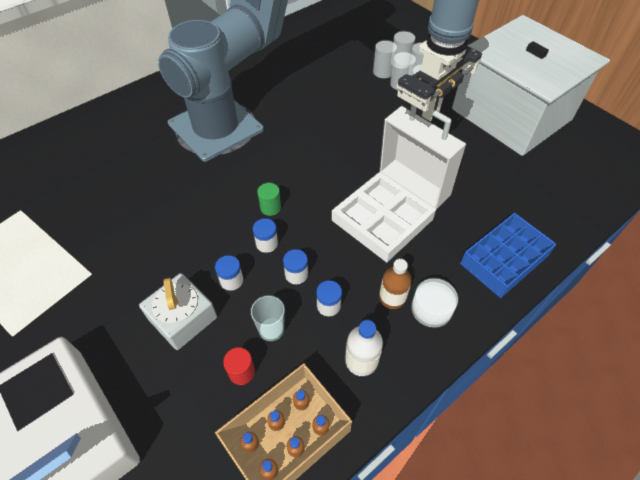

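The hood is standing at about 1.5 rad with four empty pockets visible at (383,190), (360,208), (410,212) and (386,235). I fold it further back and release.

Request:
servo_tool(
  steps=[
    [[0,0.0276,0.0046],0,0.0],
    [[0,0.0545,0.0125],0,0.0],
    [[0,0.0782,0.0225],0,0.0],
    [[0,0.0886,0.028],0,0.0],
    [[0,0.0886,0.028],0,0.0],
    [[0,0.0886,0.028],0,0.04],
    [[0,0.0886,0.028],0,0.04],
    [[0,0.0886,0.028],0,0.04],
  ],
)

```text
clock: 5.58
tool_pos: [0.5358, 0.3428, 0.2261]
tool_rot: [0.165, -3.136, 0.001]
ft_force: [-0.5, -0.8, -0.4]
gripper_width: 0.392
grasp_force: 0.0
```

Request:
servo_tool(
  steps=[
    [[0,0,-0.03],0,0.05],
    [[0,0,-0.07],0,0.07],
    [[0,-0.05,-0.07],0,0.08],
    [[0,-0.1,-0.07],0,0.08],
    [[0,-0.15,-0.07],0,0.08],
    [[0,-0.2,-0.07],0,0.08],
    [[0,-0.25,-0.07],0,0.08],
    [[0,-0.3,-0.07],0,0.08],
  ],
)

```text
clock: 6.58
tool_pos: [0.5675, 0.0431, 0.2966]
tool_rot: [0.165, -3.137, -0.0]
ft_force: [0.1, 0.1, 0.1]
gripper_width: 0.862
grasp_force: 0.0
```

```bash
cat >> h.py <<'E'
def jars():
    for n in('scene','side'):
        p,d,K,T=snap(n); C=cloud(d,K,T); hsv=cv2.cvtColor(p,cv2.COLOR_RGB2HSV)
        m=((hsv[...,0]>100)&(hsv[...,0]<130)&(hsv[...,1]>140)&(d>0)&(C[...,2]>.045)&(C[...,2]<.09)&(C[...,1]<.25)&(C[...,0]<.72)).astype(np.uint8)
        k,l,s,c=cv2.connectedComponentsWithStats(m)
        for i in range(1,k):
            q=C[l==i]
            if len(q)<100: continue
            t=q[q[:,2]>q[:,2].max()-.006]
            print(n,c[i].round(),np.round([*cv2.minEnclosingCircle(t[:,:2].astype(np.float32))[0],np.median(t[:,2])],4),len(t))
E
python3 - <<'E'
from h import *
print(robot.get_obs()['tool_pos']); jars()
p,d,K,T=snap('side','side4.png')
# hood angle from inner/back surfaces
to(.4335,-.1285,.15,.1052)
E
```

```text
[0.56750607 0.0431309  0.29664476]
scene [264. 229.] [ 0.4349 -0.1303  0.0653] 265
scene [295. 260.] [ 0.5499 -0.1281  0.0653] 290
scene [227. 267.] [ 0.4691 -0.2525  0.0654] 279
scene [329. 292.] [ 0.6587 -0.122   0.065 ] 420
side [375. 252.] [ 0.6592 -0.1208  0.0669] 262
side [342. 273.] [ 0.5461 -0.1245  0.0667] 318
side [301. 298.] [ 0.4332 -0.127   0.0669] 384
side [360. 319.] [ 0.4664 -0.2514  0.0666] 452
shift [ 0.1507 -0.1565  0.1465] spin 1.566497027053776 yaw 1.672 q6 -1.793
```

View pics/side4.png

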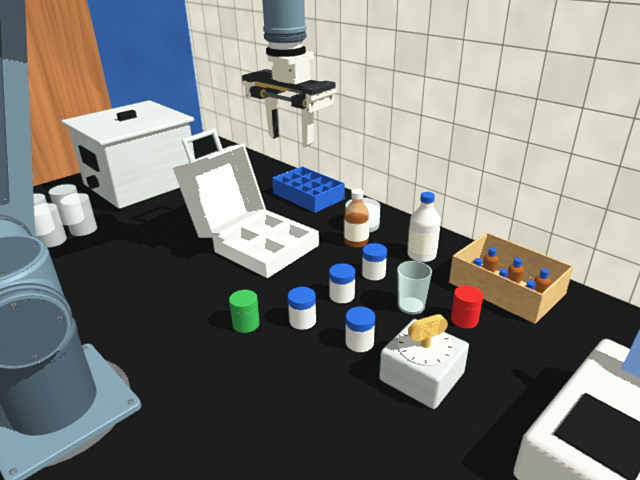

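Side view: the hood leans well back with the pockets clear at (265,235), and all jars are undisturbed at (375,252), (342,273), (301,298) and (360,319). I go to the first jar.

Request:
servo_tool(
  steps=[
    [[0.02,-0.02,0.02],0.18,0.08],
    [[0.04,-0.04,0.04],0.36,0.08],
    [[0.06,-0.06,0.06],0.54,0.08],
    [[0.08,-0.08,0.08],0.72,0.08],
    [[0.1,-0.1,0.1],0.9,0.08],
    [[0.12,-0.12,0.12],1.08,0.08],
    [[0.14,-0.14,0.135],1.26,0.08],
    [[0.1507,-0.1565,0.1465],1.44,0.08],
  ],
)

```text
clock: 7.72
tool_pos: [0.4335, -0.1258, 0.1495]
tool_rot: [-1.95, -2.462, -0.001]
ft_force: [0.0, 0.0, -0.1]
gripper_width: 0.862
grasp_force: 0.0
```

```bash
python3 - <<'E'
from h import *
to(.4338,-.1285,.034,.1052)
E
```

```text
shift [-0.0028 -0.0003  0.1155] spin 0.12560680215177378 yaw 0.231 q6 -0.762
```

Request:
servo_tool(
  steps=[
    [[0,0,0.02],0.126,0.08],
    [[0,0,0.07],0.126,0.08],
    [[0,0,0.105],0.126,0.08],
    [[0,0,0.1155],0.126,0.08],
    [[0,0,0.1155],0.126,0.08],
    [[0,0,0.1155],0.126,0.04],
    [[0,0,0.1155],0.126,0.04],
    [[0,0,0.1155],0.126,0.04],
  ],
)

```text
clock: 8.72
tool_pos: [0.4349, -0.127, 0.0353]
tool_rot: [2.095, 2.339, 0.001]
ft_force: [-1.0, -0.6, -0.6]
gripper_width: 0.588
grasp_force: 0.4
```

```bash
python3 - <<'E'
from h import *
print(robot.get_obs()['tool_pos'])
to(.4338,-.1285,.034,.1052)
to(.5111,.1771,.15,.1052)
E
```

```text
[ 0.43487484 -0.12695725  0.03531568]
shift [-0.0014 -0.0012  0.0013] spin 0.004719903672711467 yaw 0.11 q6 -0.641
shift [ 0.2938  0.1093 -0.1148] spin 0.004719903672711467 yaw 0.11 q6 -0.641
```

Request:
servo_tool(
  steps=[
    [[0,0,0],0,0.04],
    [[0,0,0],0,0.04],
    [[0,0,-0.05],0,0.04],
    [[0,0,-0.1],0,0.04],
    [[0.05,0.018,-0.115],0,0.04],
    [[0.1,0.037,-0.115],0,0.04],
    [[0.15,0.055,-0.115],0,0.04],
    [[0.2,0.074,-0.115],0,0.04],
  ],
)

```text
clock: 9.72
tool_pos: [0.486, 0.0818, 0.1495]
tool_rot: [2.096, 2.34, -0.0]
ft_force: [0.1, -0.3, -1.3]
gripper_width: 0.576
grasp_force: 30.0
```

Request:
servo_tool(
  steps=[
    [[0.05,0.019,0],0,0.04],
    [[0.085,0.032,0],0,0.04],
    [[0.0938,0.0353,0],0,0.04],
    [[0.0938,0.0353,0],0,0.04],
    [[0.0938,0.0353,0],0,0.04],
  ],
)

```text
clock: 10.35
tool_pos: [0.5105, 0.1761, 0.1494]
tool_rot: [-2.097, -2.339, 0.001]
ft_force: [0.4, -0.9, -0.3]
gripper_width: 0.575
grasp_force: 30.0
```

```bash
python3 - <<'E'
from h import *
o=robot.get_obs(); print(o['tool_pos'],o['grasp_force'],o['gripper_width'],o['ft_force'])
to(.5111,.1771,.0475,.1052); jars()
p,d,K,T=snap('scene','scene5.png')
C=cloud(d,K,T)
cv2.imwrite('pics/scene5c.png',cv2.resize(p[60:280,310:500,::-1],None,fx=2.7,fy=2.7))
# pockets: floor points
c,s=np.cos(.1052),np.sin(.1052)
for cam in('scene','side'):
    if cam=='side': p,d,K,T=snap('side'); C=cloud(d,K,T)
    q=C[(d>0)&(C[...,2]>.035)&(C[...,2]<.045)]; u=(q[:,:2]-[.5583,.1389])@np.array([[c,-s],[s,c]])
    u=u[(abs(u)<.1).all(1)]; print(cam,len(u),np.percentile(u,[1,99],axis=0).round(4).tolist())
    # wall ridge centre
    r=u[abs(u[:,0])<.009]; print('ridge x',r[:,0].min(),r[:,0].max()); r=u[(abs(u[:,1])<.009)]; print('ridge y',r[:,1].min(),r[:,1].max())
E
```

```text
[0.51046824 0.17607954 0.14935521] 29.999738037586212 0.5753779239769797 [ 0.39622547 -0.9238806  -0.34751075]
shift [0.001  0.0008 0.1019] spin 0.003713678772509388 yaw 0.109 q6 0.017
scene [295. 260.] [ 0.5508 -0.1283  0.0653] 253
scene [227. 267.] [ 0.4682 -0.254   0.0654] 309
scene [329. 292.] [ 0.6596 -0.122   0.0653] 352
side [374. 252.] [ 0.6586 -0.12    0.067 ] 256
side [342. 273.] [ 0.5488 -0.1275  0.067 ] 309
side [360. 319.] [ 0.4659 -0.2506  0.0667] 453
scene 2265 [[-0.0891, -0.0922], [0.0902, 0.098]]
ridge x -0.00888871576336079 0.008941943084651205
ridge y -0.00896501722658157 0.00898681489201259
side 1934 [[-0.0915, -0.0903], [0.0889, 0.0967]]
ridge x -0.008993132249452588 0.008929947886347742
ridge y -0.008956736298706525 0.008976825324445225
```

View pics/scene5c.png

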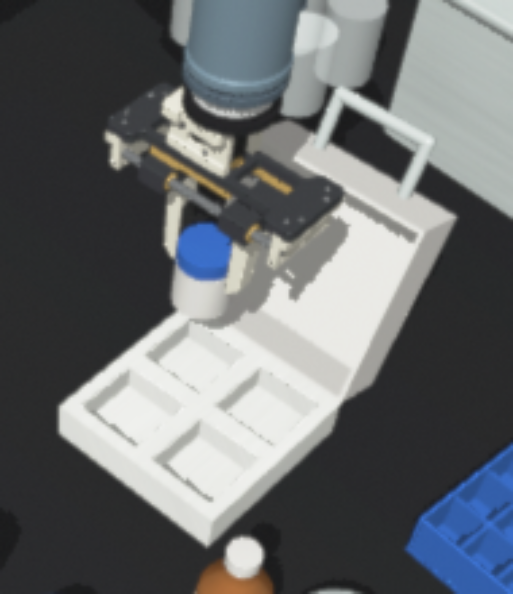

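The gripped jar hangs over the rear-left pocket at (195,355) in the crop, clear of the hood, so I lower and release it.

Request:
servo_tool(
  steps=[
    [[0.001,0.001,0.05],0.0,0.04],
    [[0.001,0.001,0.08],0.0,0.04],
    [[0.001,0.001,0.095],0.0,0.04],
    [[0.001,0.001,0.101],0.0,0.04],
    [[0.001,0.001,0.101],0.0,0.04],
    [[0.001,0.001,0.101],0.0,0.066],
    [[0.001,0.001,0.101],0.0,0.066],
    [[0.001,0.001,0.101],0.0,0.066],
  ],
)

```text
clock: 11.55
tool_pos: [0.5121, 0.1786, 0.0492]
tool_rot: [2.095, 2.34, 0.002]
ft_force: [0.3, 0.2, 0.4]
gripper_width: 0.712
grasp_force: 0.0
```

Request:
servo_tool(
  steps=[
    [[0,0,-0.05],0.0,0.066],
    [[0,0,-0.1],0.0,0.07],
    [[-0.05,0,-0.1],0,0.08],
    [[-0.1,0,-0.1],0,0.08],
    [[-0.1,0,-0.1],0,0.08],
  ],
)

```text
clock: 12.18
tool_pos: [0.5233, 0.0762, 0.149]
tool_rot: [2.1, 2.335, 0.0]
ft_force: [-0.4, 0.6, -0.6]
gripper_width: 0.859
grasp_force: 0.0
```

```bash
python3 - <<'E'
from h import *
print(robot.get_obs()['tool_pos']); jars()
to(.549,-.127,.1475,.1052)
E
```

```text
[0.52329609 0.07621353 0.14902659]
scene [387. 186.] [0.5227 0.1759 0.0775] 60
scene [295. 260.] [ 0.5504 -0.1272  0.0657] 255
scene [227. 267.] [ 0.4684 -0.2521  0.0652] 359
scene [329. 292.] [ 0.66   -0.1218  0.0661] 188
side [239. 225.] [0.5085 0.1757 0.079 ] 179
side [375. 252.] [ 0.6567 -0.1184  0.0669] 253
side [342. 273.] [ 0.5466 -0.1267  0.0673] 245
side [360. 319.] [ 0.4666 -0.2504  0.0668] 450
shift [-0.2076  0.004   0.0011] spin 0.003155978910891477 yaw 0.108 q6 -0.17
```

Request:
servo_tool(
  steps=[
    [[-0.055,0,0],0,0.08],
    [[-0.11,0,0],0,0.08],
    [[-0.165,0.003,0],0,0.08],
    [[-0.2,0.004,0],0,0.08],
    [[-0.2076,0.004,0],0,0.08],
    [[-0.2076,0.004,0.05],0,0.08],
    [[-0.2076,0.004,0.09],0,0.08],
    [[-0.2076,0.004,0.114],0,0.08],
  ],
)

```text
clock: 13.28
tool_pos: [0.5482, -0.124, 0.0324]
tool_rot: [-2.091, -2.34, 0.001]
ft_force: [-0.4, 0.1, -0.1]
gripper_width: 0.86
grasp_force: 0.0
```

Request:
servo_tool(
  steps=[
    [[0,0,0],0,0.04],
    [[0,0,0],0,0.04],
    [[0,0,0],0,0.04],
    [[0,0,0],0,0.04],
    [[0,0,0],0,0.04],
    [[0,0,0],0,0.04],
  ],
)

```text
clock: 14.02
tool_pos: [0.5505, -0.1269, 0.036]
tool_rot: [2.095, 2.338, 0.002]
ft_force: [0.1, 3.0, 5.9]
gripper_width: 0.575
grasp_force: 30.0
```

```bash
python3 - <<'E'
from h import *
o=robot.get_obs(); print(o['tool_pos'],o['grasp_force'],o['gripper_width'])
to(.5966,.1862,.15,.1052)
E
```

```text
[ 0.55046943 -0.12688602  0.03603903] 30.001198947429657 0.575356240373795
shift [ 0.3061  0.0804 -0.114 ] spin 0.004499954024609565 yaw 0.11 q6 -0.535
```

Request:
servo_tool(
  steps=[
    [[0,0,-0.055],0,0.04],
    [[0,0,-0.11],0,0.04],
    [[0.055,0.015,-0.114],0,0.04],
    [[0.11,0.029,-0.114],0,0.04],
    [[0.165,0.043,-0.114],0,0.04],
    [[0.22,0.058,-0.114],0,0.04],
    [[0.275,0.072,-0.114],0,0.04],
    [[0.3061,0.0804,-0.114],0,0.04],
  ],
)

```text
clock: 15.02
tool_pos: [0.5955, 0.1889, 0.1486]
tool_rot: [-2.094, -2.342, -0.0]
ft_force: [-0.1, -0.5, -2.1]
gripper_width: 0.579
grasp_force: 30.0
```

Request:
servo_tool(
  steps=[
    [[0,0,0],0,0.04],
    [[0,0,0],0,0.04],
    [[0,0,0.03],0,0.04],
  ],
)

```text
clock: 15.4
tool_pos: [0.5979, 0.1849, 0.1209]
tool_rot: [2.095, 2.335, 0.006]
ft_force: [0.4, 0.0, -0.5]
gripper_width: 0.577
grasp_force: 30.0
```

```bash
python3 - <<'E'
from h import *
o=robot.get_obs(); print(o['tool_pos'],o['grasp_force'],o['gripper_width'])
to(.5966,.1862,.048,.1052)
E
```

```text
[0.59790078 0.18491133 0.12087357] 29.999777376651764 0.5765495853861844
shift [ 0.0015 -0.0016  0.0729] spin 0.0032343739516860204 yaw 0.108 q6 0.014
```

Request:
servo_tool(
  steps=[
    [[0.001,-0.001,0.03],0.0,0.04],
    [[0.001,-0.001,0.06],0.0,0.04],
    [[0.001,-0.001,0.071],0.0,0.04],
    [[0.001,-0.001,0.071],0.0,0.04],
    [[0.001,-0.001,0.071],0.0,0.04],
    [[0.001,-0.001,0.071],0.0,0.066],
    [[0.001,-0.001,0.071],0.0,0.066],
    [[0.001,-0.001,0.071],0.0,0.066],
  ],
)

```text
clock: 16.4
tool_pos: [0.5948, 0.1871, 0.0477]
tool_rot: [2.096, 2.34, 0.0]
ft_force: [-0.3, -0.3, -0.1]
gripper_width: 0.706
grasp_force: 0.0
```

Request:
servo_tool(
  steps=[
    [[0,0,-0.05],0.0,0.066],
    [[0,0,-0.1],0.0,0.07],
    [[-0.05,0,-0.1],0,0.08],
    [[-0.1,0,-0.1],0,0.08],
    [[-0.15,0,-0.1],0,0.08],
    [[-0.15,0,-0.1],0,0.08],
  ],
)

```text
clock: 17.15
tool_pos: [0.6116, 0.0345, 0.1476]
tool_rot: [2.1, 2.335, -0.001]
ft_force: [-0.8, 0.2, -0.6]
gripper_width: 0.859
grasp_force: 0.0
```

```bash
python3 - <<'E'
from h import *
print(robot.get_obs()['tool_pos']); jars()
to(.6588,-.121,.1475,.1052)
E
```

```text
[0.61160135 0.03447141 0.14759268]
scene [227. 267.] [ 0.4688 -0.2527  0.0656] 281
scene [329. 292.] [ 0.6601 -0.1212  0.0652] 346
side [264. 212.] [0.5919 0.1863 0.0791] 178
side [239. 225.] [0.511  0.175  0.0794] 189
side [375. 252.] [ 0.6576 -0.119   0.0669] 262
side [360. 319.] [ 0.4665 -0.2505  0.0668] 452
shift [-1.63e-01  3.03e-02 -1.00e-04] spin 0.003306675642610779 yaw 0.109 q6 -0.229
```

Request:
servo_tool(
  steps=[
    [[-0.055,0.01,0],0,0.08],
    [[-0.11,0.02,0],0,0.08],
    [[-0.15,0.03,0],0,0.08],
    [[-0.162,0.0305,0],0,0.08],
    [[-0.162,0.0305,0],0,0.08],
    [[-0.162,0.0305,0.05],0,0.08],
    [[-0.162,0.0305,0.09],0,0.08],
    [[-0.162,0.0305,0.112],0,0.08],
  ],
)

```text
clock: 18.25
tool_pos: [0.6573, -0.1162, 0.0332]
tool_rot: [-2.09, -2.34, 0.002]
ft_force: [-0.4, 0.0, -0.0]
gripper_width: 0.858
grasp_force: 0.0
```

Request:
servo_tool(
  steps=[
    [[0,0,0],0,0.04],
    [[0,0,0],0,0.04],
    [[0,0,0],0,0.04],
    [[0,0,0],0,0.04],
    [[0,0,0],0,0.04],
    [[0,0,0],0,0.04],
  ],
)

```text
clock: 19.0
tool_pos: [0.6602, -0.1195, 0.0374]
tool_rot: [2.095, 2.339, 0.003]
ft_force: [-1.0, 2.0, 7.2]
gripper_width: 0.573
grasp_force: 30.0
```

```bash
python3 - <<'E'
from h import *
o=robot.get_obs(); print(o['tool_pos'],o['grasp_force'],o['gripper_width'])
to(.6056,.1007,.15,.1052)
E
```

```text
[ 0.66020282 -0.11950647  0.03737965] 30.001232028007507 0.5728655554503126
shift [ 0.2248 -0.0298 -0.1128] spin 0.004695494520770227 yaw 0.11 q6 -0.456
```

Next seat height is about TCP 0.049.

Request:
servo_tool(
  steps=[
    [[0,0,-0.055],0,0.04],
    [[0,0,-0.11],0,0.04],
    [[0.055,-0.007,-0.113],0,0.04],
    [[0.11,-0.014,-0.113],0,0.04],
    [[0.165,-0.022,-0.113],0,0.04],
    [[0.21,-0.028,-0.113],0,0.04],
    [[0.2248,-0.0298,-0.113],0,0.04],
    [[0.2248,-0.0298,-0.113],0,0.04],
  ],
)

```text
clock: 20.0
tool_pos: [0.6049, 0.1009, 0.1487]
tool_rot: [2.094, 2.341, -0.0]
ft_force: [0.3, -0.9, 0.0]
gripper_width: 0.575
grasp_force: 30.0
```

Request:
servo_tool(
  steps=[
    [[0,0,0],0,0.04],
    [[0,0,0.02],0,0.04],
    [[0,0,0.03],0,0.04],
  ],
)

```text
clock: 20.38
tool_pos: [0.6048, 0.0988, 0.1174]
tool_rot: [-2.098, -2.337, 0.002]
ft_force: [-0.2, 0.1, -0.5]
gripper_width: 0.573
grasp_force: 30.0
```

```bash
python3 - <<'E'
from h import *
o=robot.get_obs(); print(o['tool_pos'],o['grasp_force'],o['gripper_width'])
to(.6056,.1007,.049,.1052)
E
```

```text
[0.60481973 0.09881193 0.11741827] 29.99975860118866 0.5734710352707455
shift [0.0018 0.0011 0.0684] spin 0.0027405990617397347 yaw 0.108 q6 -0.127
```

Request:
servo_tool(
  steps=[
    [[0.001,0.001,0.03],0.0,0.04],
    [[0.001,0.001,0.06],0.0,0.04],
    [[0.001,0.001,0.068],0.0,0.04],
    [[0.001,0.001,0.068],0.0,0.04],
    [[0.001,0.001,0.068],0.0,0.04],
    [[0.001,0.001,0.068],0.0,0.066],
    [[0.001,0.001,0.068],0.0,0.066],
    [[0.001,0.001,0.068],0.0,0.066],
  ],
)

```text
clock: 21.38
tool_pos: [0.606, 0.1016, 0.0508]
tool_rot: [2.096, 2.34, 0.0]
ft_force: [0.4, -0.1, -0.4]
gripper_width: 0.708
grasp_force: 0.0
```

Request:
servo_tool(
  steps=[
    [[0,0,-0.05],0.0,0.066],
    [[0,0,-0.1],0.0,0.07],
    [[-0.05,-0.01,-0.1],0,0.08],
    [[-0.1,-0.02,-0.1],0,0.08],
    [[-0.15,-0.03,-0.1],0,0.08],
    [[-0.15,-0.03,-0.1],0,0.08],
  ],
)

```text
clock: 22.12
tool_pos: [0.5923, -0.0543, 0.1507]
tool_rot: [2.101, 2.335, -0.001]
ft_force: [0.0, -0.4, 0.1]
gripper_width: 0.854
grasp_force: 0.0
```

```bash
python3 - <<'E'
from h import *
print(robot.get_obs()['tool_pos']); jars()
to(.4675,-.252,.1475,.1052)
E
```

```text
[ 0.59227755 -0.05431093  0.15069714]
scene [384. 183.] [0.5141 0.1745 0.0769] 229
scene [410. 201.] [0.5959 0.1844 0.0772] 240
scene [388. 223.] [0.6087 0.0977 0.077 ] 244
scene [227. 267.] [ 0.4684 -0.2531  0.0654] 298
side [264. 212.] [0.5953 0.1854 0.0793] 164
side [290. 222.] [0.6053 0.0991 0.0796] 144
side [239. 225.] [0.5115 0.1751 0.0793] 199
side [360. 319.] [ 0.4667 -0.2503  0.0667] 447
shift [-0.1862 -0.1458  0.003 ] spin 0.003134164251695104 yaw 0.108 q6 -0.382
```

Request:
servo_tool(
  steps=[
    [[-0.045,-0.036,0],0,0.08],
    [[-0.09,-0.071,0],0,0.08],
    [[-0.135,-0.107,0],0,0.08],
    [[-0.18,-0.142,0],0,0.08],
    [[-0.1862,-0.1458,0.0],0,0.08],
    [[-0.1862,-0.1458,0.05],0,0.08],
    [[-0.1862,-0.1458,0.09],0,0.08],
    [[-0.1862,-0.1458,0.115],0,0.08],
  ],
)

```text
clock: 23.22
tool_pos: [0.4682, -0.2492, 0.0337]
tool_rot: [-2.092, -2.34, -0.001]
ft_force: [0.7, -0.4, 0.5]
gripper_width: 0.862
grasp_force: 0.0
```

Request:
servo_tool(
  steps=[
    [[0,0,0],0,0.04],
    [[0,0,0],0,0.04],
    [[0,0,0],0,0.04],
    [[0,0,0],0,0.04],
    [[0,0,0],0,0.04],
    [[0,0,0],0,0.04],
  ],
)

```text
clock: 23.98
tool_pos: [0.469, -0.2522, 0.037]
tool_rot: [2.095, 2.338, 0.001]
ft_force: [0.9, 2.0, 6.8]
gripper_width: 0.575
grasp_force: 30.0
```

```bash
python3 - <<'E'
from h import *
o=robot.get_obs(); print(o['tool_pos'],o['grasp_force'],o['gripper_width'])
to(.5201,.0916,.15,.1052)
E
```

```text
[ 0.46901932 -0.25218887  0.0369556 ] 30.001126527786255 0.5753071143968785
shift [ 0.336   0.0887 -0.1133] spin 0.00446144681227123 yaw 0.11 q6 -0.814
```

Request:
servo_tool(
  steps=[
    [[0,0,-0.055],0,0.04],
    [[0,0,-0.11],0,0.04],
    [[0.055,0.015,-0.113],0,0.04],
    [[0.11,0.029,-0.113],0,0.04],
    [[0.165,0.044,-0.113],0,0.04],
    [[0.22,0.058,-0.113],0,0.04],
    [[0.275,0.073,-0.113],0,0.04],
    [[0.33,0.0875,-0.113],0,0.04],
  ],
)

```text
clock: 24.98
tool_pos: [0.5187, 0.0873, 0.1488]
tool_rot: [2.096, 2.339, 0.0]
ft_force: [0.7, 0.3, -0.6]
gripper_width: 0.574
grasp_force: 30.0
```

Request:
servo_tool(
  steps=[
    [[0.006,0.0012,0],0,0.04],
    [[0.006,0.0012,0],0,0.04],
    [[0.006,0.0012,0.03],0,0.04],
    [[0.006,0.0012,0.03],0,0.04],
  ],
)

```text
clock: 25.48
tool_pos: [0.5173, 0.0901, 0.1168]
tool_rot: [-2.096, -2.335, 0.006]
ft_force: [-0.5, -0.6, -0.3]
gripper_width: 0.571
grasp_force: 30.0
```

```bash
python3 - <<'E'
from h import *
o=robot.get_obs(); print(o['tool_pos'],o['grasp_force'],o['gripper_width'])
to(.5201,.0916,.049,.1052)
E
```

```text
[0.51733901 0.09009565 0.11682696] 29.999788999557495 0.5711869215639644
shift [0.0012 0.0032 0.0678] spin 0.0026405209698627807 yaw 0.108 q6 -0.147
```

Request:
servo_tool(
  steps=[
    [[0.001,0.002,0.03],0.0,0.04],
    [[0.001,0.002,0.06],0.0,0.04],
    [[0.001,0.002,0.067],0.0,0.04],
    [[0.001,0.002,0.067],0.0,0.04],
    [[0.001,0.002,0.067],0.0,0.04],
    [[0.001,0.002,0.067],0.0,0.066],
    [[0.001,0.002,0.067],0.0,0.066],
    [[0.001,0.002,0.067],0.0,0.066],
  ],
)

```text
clock: 26.48
tool_pos: [0.5213, 0.0931, 0.0519]
tool_rot: [2.095, 2.34, 0.001]
ft_force: [0.6, -0.1, -0.6]
gripper_width: 0.71
grasp_force: 0.0
```

Request:
servo_tool(
  steps=[
    [[0,0,-0.05],0.0,0.066],
    [[0,0,-0.1],0.0,0.07],
    [[-0.05,-0.0,-0.15],-0.17,0.06],
    [[-0.1,-0.0,-0.2],-0.35,0.05],
    [[-0.1,-0.0,-0.25],-0.53,0.05],
    [[-0.1,-0.0,-0.28],-0.7,0.05],
    [[-0.1,-0.0,-0.28],-0.88,0.05],
    [[-0.1,-0.0,-0.28],-1.06,0.05],
  ],
)

```text
clock: 27.48
tool_pos: [0.5322, -0.0064, 0.3322]
tool_rot: [0.616, 3.079, -0.0]
ft_force: [0.3, -0.4, 0.1]
gripper_width: 0.538
grasp_force: 0.0
```

```bash
python3 - <<'E'
from h import *
print(robot.get_obs()['tool_pos']); jars()
p,d,K,T=snap('scene','scene6.png')
# bar: find points around open bar
for n in('scene','side'):
    p,d,K,T=snap(n); C=cloud(d,K,T); c,s=np.cos(.1052),np.sin(.1052)
    u=(C[...,0]-.5583)*c+(C[...,1]-.1389)*s; v=-(C[...,0]-.5583)*s+(C[...,1]-.1389)*c; z=C[...,2]
    m=(d>0)&(abs(u)<.035)&(v>.1)&(v<.26)&(z>.215)&(z<.3); print(n,m.sum(),np.c_[u,v,z][0:0] if 0 else [np.round([w[m].mean(),w[m].min(),w[m].max()],4) for w in(u,v,z)])
    m=(d>0)&(abs(u)<.085)&(v>.06)&(v<.2)&(z>.09)&(z<.2); pts=np.stack([v[m],z[m]],1); print(np.polyfit(pts[:,1],pts[:,0],1),len(pts))
E
```

```text
[ 0.53217181 -0.00644598  0.33222303]
scene [383. 183.] [0.5138 0.1744 0.0772] 233
scene [361. 202.] [0.523  0.0919 0.0775] 164
scene [410. 201.] [0.5969 0.1836 0.0775] 177
scene [387. 222.] [0.6099 0.098  0.077 ] 269
side [264. 212.] [0.5927 0.1855 0.0793] 179
side [290. 222.] [0.6066 0.1016 0.0792] 198
side [239. 225.] [0.5107 0.1751 0.0794] 195
side [264. 236.] [0.5202 0.0942 0.0793] 206
scene 162 [array([ 0.0005, -0.0335,  0.0348]), array([0.2024, 0.1954, 0.2117]), array([0.2441, 0.2367, 0.2492])]
[0.17302891 0.15653332] 2053
side 123 [array([-0.0005, -0.0349,  0.0341]), array([0.204 , 0.1978, 0.2116]), array([0.2458, 0.2391, 0.2519])]
[0.290623   0.14122409] 1923
```

View pics/scene6.png

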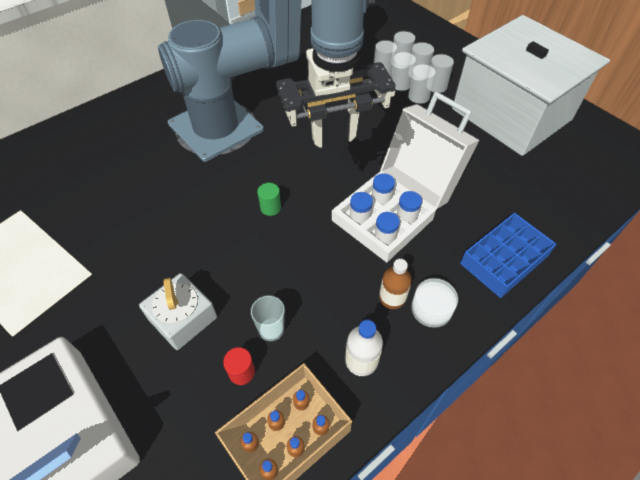

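All four jars stand in the pockets (383,188), (361,206), (410,206) and (387,228), and the hood is open at about 1.9 rad. Next I grip its bar again.

```bash
python3 - <<'E'
from h import *
to(.5369,.3418,.32,.1052+np.pi/2)
E
```

```text
shift [0.1324 0.3219 0.0115] spin -0.5094211950166283 yaw 1.167 q6 -1.388
```

Request:
servo_tool(
  steps=[
    [[0.02,0.05,0.011],-0.17,0.045],
    [[0.04,0.1,0.011],-0.34,0.045],
    [[0.06,0.15,0.011],-0.5094,0.045],
    [[0.08,0.2,0.011],-0.5094,0.045],
    [[0.1,0.25,0.011],-0.5094,0.045],
    [[0.12,0.3,0.011],-0.5094,0.045],
    [[0.1324,0.3219,0.0115],-0.5094,0.045],
    [[0.1324,0.3219,0.0115],-0.5094,0.045],
  ],
)

```text
clock: 28.72
tool_pos: [0.5351, 0.3436, 0.3193]
tool_rot: [0.172, -3.136, 0.0]
ft_force: [-0.5, -0.4, -0.4]
gripper_width: 0.482
grasp_force: 0.0
```

Request:
servo_tool(
  steps=[
    [[0,0,0],0,0.045],
    [[0,0,0.05],0,0.045],
    [[0,0,0.094],0,0.045],
    [[0,0,0.094],0,0.045],
    [[0,0,0.094],0,0],
    [[0,0,0.094],0,0],
    [[0,0,0.094],0,0],
    [[0,0,0.094],0,0],
  ],
)

```text
clock: 29.72
tool_pos: [0.5362, 0.3433, 0.2277]
tool_rot: [-0.171, 3.134, 0.005]
ft_force: [-0.6, 3.0, 3.1]
gripper_width: 0.119
grasp_force: 30.0
```

```bash
python3 - <<'E'
from h import *
p,M=yawdir(); o=robot.get_obs(); print(p,o['gripper_width'],o['grasp_force'],o['ft_force'])
f=lambda b:np.array([-.23*np.cos(b)+.042*np.sin(b),.23*np.sin(b)+.042*np.cos(b)])
ey=np.array([-np.sin(.1052),np.cos(.1052)])
for b0 in(1.9,1.02,.1):
  print('from',b0)
  for k in range(1,9):
    b=max(b0-.11*k,-.02) if b0>.2 else b0-.02*k
    d=f(b)-f(b0)
    print(round(b,2),(M.T@np.array([ey[0]*d[0],ey[1]*d[0],d[1]])).round(4))
E
```

```text
[0.53622025 0.3432691  0.22766755] 0.11878026490254506 30.018553733825684 [-0.63088683  3.03933682  3.10681998]
from 1.9
1.79 [ 0.0001 -0.0231 -0.0114]
1.68 [ 0.0001 -0.0472 -0.0201]
1.57 [ 0.0002 -0.0722 -0.0262]
1.46 [ 0.0003 -0.0977 -0.0295]
1.35 [ 0.0004 -0.1234 -0.0299]
1.24 [ 0.0005 -0.149  -0.0276]
1.13 [ 0.0006 -0.1742 -0.0224]
1.02 [ 0.0007 -0.1986 -0.0145]
from 1.02
0.91 [ 0.0001 -0.0235  0.0105]
0.8 [ 0.0002 -0.0456  0.0236]
0.69 [ 0.0004 -0.0662  0.039 ]
0.58 [ 0.0005 -0.085   0.0565]
0.47 [ 0.0006 -0.1017  0.076 ]
0.36 [ 0.0007 -0.1162  0.0973]
0.25 [ 0.0008 -0.1283  0.12  ]
0.14 [ 0.0009 -0.1378  0.1438]
from 0.1
0.08 [ 0.     -0.0013  0.0045]
0.06 [ 0.     -0.0024  0.009 ]
0.04 [ 0.0001 -0.0035  0.0136]
0.02 [ 0.0001 -0.0045  0.0181]
0.0 [ 0.0001 -0.0054  0.0227]
-0.02 [ 0.0001 -0.0062  0.0273]
-0.04 [ 0.0001 -0.0069  0.032 ]
-0.06 [ 0.0001 -0.0076  0.0366]
```

Request:
servo_tool(
  steps=[
    [[0,-0.0231,-0.0114],0,0],
    [[0,-0.0472,-0.0201],0,0],
    [[0,-0.0722,-0.0262],0,0],
    [[0,-0.0977,-0.0295],0,0],
    [[0,-0.1234,-0.0299],0,0],
    [[0,-0.149,-0.0276],0,0],
    [[0,-0.1742,-0.0224],0,0],
    [[0.0005,-0.1986,-0.0145],0,0],
  ],
)

```text
clock: 30.72
tool_pos: [0.557, 0.1442, 0.2417]
tool_rot: [-0.171, 3.135, 0.002]
ft_force: [1.4, 2.8, 0.3]
gripper_width: 0.121
grasp_force: 30.0
```

Request:
servo_tool(
  steps=[
    [[0,-0.0235,0.0105],0,0],
    [[0,-0.0456,0.0236],0,0],
    [[0,-0.0662,0.039],0,0],
    [[0,-0.085,0.0565],0,0],
    [[0,-0.1017,0.076],0,0],
    [[0.0005,-0.1162,0.0973],0,0],
    [[0.0008,-0.1283,0.12],0,0],
    [[0.0008,-0.1283,0.12],0,0],
  ],
)

```text
clock: 31.72
tool_pos: [0.57, 0.0156, 0.1184]
tool_rot: [0.169, -3.136, -0.0]
ft_force: [2.4, 1.5, -4.7]
gripper_width: 0.116
grasp_force: 30.0
```

```bash
python3 - <<'E'
from h import *
p,M=yawdir(); o=robot.get_obs(); print(p,o['gripper_width'],o['grasp_force'],o['ft_force'])
to(.5583+.14*.105,.1389-.14*.9945,.082-.019)
E
```

```text
[0.57002935 0.01559501 0.11839382] 0.11585424931583566 30.000656247138977 [ 2.43529771  1.52922177 -4.66147264]
shift [-0.0013 -0.0162  0.0554] spin None yaw 1.678 q6 -1.846
```

Request:
servo_tool(
  steps=[
    [[0,-0.0095,0.0238],0,0],
    [[0,-0.013,0.0375],0,0],
    [[0,-0.0155,0.05],0,0],
    [[0,-0.017,0.0556],0,0],
    [[0,-0.017,0.058],0,0],
    [[0,-0.017,0.058],0,0],
    [[0,-0.017,0.058],0,0],
  ],
)

```text
clock: 32.6
tool_pos: [0.5718, -0.0011, 0.0635]
tool_rot: [-0.171, 3.137, -0.002]
ft_force: [-2.1, -5.4, 4.9]
gripper_width: 0.118
grasp_force: 30.0
```

```bash
python3 - <<'E'
from h import *
p,M=yawdir(); o=robot.get_obs(); print(p,o['gripper_width'],o['grasp_force'],o['ft_force'])
for n in('scene','side'):
    p,d,K,T=snap(n,n+'7.png'); C=cloud(d,K,T); c,s=np.cos(.1052),np.sin(.1052)
    u=(C[...,0]-.5583)*c+(C[...,1]-.1389)*s; v=-(C[...,0]-.5583)*s+(C[...,1]-.1389)*c; z=C[...,2]
    m=(d>0)&(abs(u)<.08)&(v>-.03)&(v<.08)&(z>.085)&(z<.12); print(np.polyfit(v[m],z[m],1),m.sum())
cv2.imwrite('pics/side7c.png',cv2.resize(p[120:330,150:430,::-1],None,fx=2.5,fy=2.5))
E
```

```text
[ 0.57183594 -0.00105514  0.06347247] 0.11829521408206238 29.999768435955048 [-2.12008905 -5.44725725  4.92232861]
[-0.01000953  0.09958353] 1799
[-0.00712913  0.10208687] 1171
```

View pics/side7c.png

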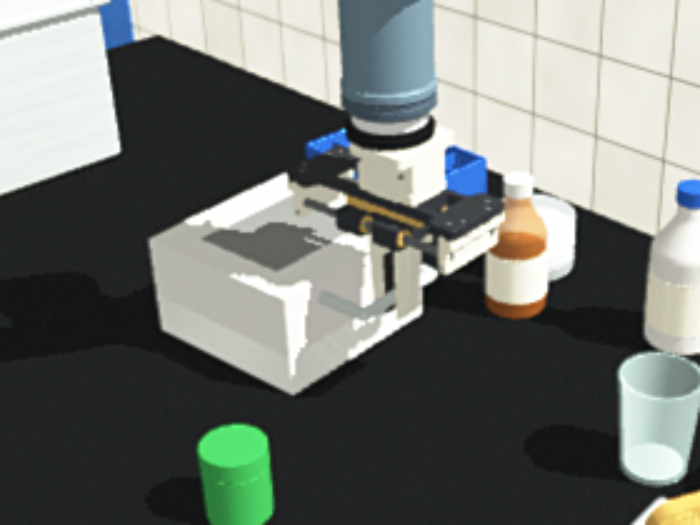

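Side crop: the hood lies flat and shut on the block (slope about 0.009 rad), with the fingers still on the bar at (400,280). I release and go to the key.

Request:
servo_tool(
  steps=[
    [[0,0,0],0,0.04],
    [[0,0,0],0,0.04],
    [[0,0,0],0,0.04],
    [[0,0,-0.05],0,0.04],
    [[0,0,-0.1],0,0.04],
    [[0,0,-0.15],0,0.04],
    [[0,-0.03,-0.17],0.1,0.04],
    [[0,-0.08,-0.17],0.25,0.04],
  ],
)

```text
clock: 33.7
tool_pos: [0.5818, -0.0793, 0.2354]
tool_rot: [0.223, 3.128, -0.001]
ft_force: [-0.4, 0.6, -0.7]
gripper_width: 0.427
grasp_force: 0.0
```

```bash
python3 - <<'E'
from h import *
to(.48,-.3865,.23,-.39+np.pi/2)
for n in('scene','side'):
    p,d,K,T=snap(n,n+'8.png'); C=cloud(d,K,T); c,s=np.cos(.1052),np.sin(.1052)
    u=(C[...,0]-.5583)*c+(C[...,1]-.1389)*s; v=-(C[...,0]-.5583)*s+(C[...,1]-.1389)*c; z=C[...,2]
    m=(d>0)&(abs(u)<.08)&(v>-.08)&(v<.08)&(z>.085)&(z<.12); print(np.polyfit(v[m],z[m],1),m.sum())
E
```

```text
shift [ 0.0572 -0.3186  0.0052] spin 0.24754809538060774 yaw 1.428 q6 -1.754
[-0.00058512  0.09920283] 3517
[0.0026671 0.1018352] 2151
```

Hood is fully shut. On to the key.

Request:
servo_tool(
  steps=[
    [[0.01,-0.055,0.005],0.12,0.04],
    [[0.02,-0.11,0.005],0.2475,0.04],
    [[0.03,-0.165,0.005],0.2475,0.04],
    [[0.04,-0.22,0.005],0.2475,0.04],
    [[0.05,-0.275,0.005],0.2475,0.04],
    [[0.0572,-0.31,0.005],0.2475,0.04],
    [[0.0572,-0.3186,0.005],0.2475,0.04],
    [[0.0572,-0.3186,0.005],0.2475,0.04],
  ],
)

```text
clock: 34.8
tool_pos: [0.4792, -0.3865, 0.2271]
tool_rot: [-0.607, -3.082, -0.002]
ft_force: [-0.8, 0.7, 0.6]
gripper_width: 0.434
grasp_force: 0.0
```

Request:
servo_tool(
  steps=[
    [[0,0,0],0,0.04],
    [[0,0,0],0,0.04],
  ],
)

```text
clock: 35.05
tool_pos: [0.4796, -0.3858, 0.2278]
tool_rot: [0.604, 3.083, 0.0]
ft_force: [-0.3, 0.5, -0.3]
gripper_width: 0.43
grasp_force: 0.0
```

```bash
python3 - <<'E'
from h import *
to(.48,-.3865,.095,-.39+np.pi/2)
p,d,K,T=snap('wrist','wrist9.png')
for q in ([.48,-.3865,.127],[.48+.034*np.cos(.39),-.3865-.034*np.sin(.39),.127],[.48-.034*np.cos(.39),-.3865+.034*np.sin(.39),.127]):
    c=T[:3,:3]@q+T[:3,3]; print((K@c/c[2])[:2].round())
E
```

```text
shift [-0.0006 -0.0005  0.1328] spin 0.00305763262753711 yaw 1.184 q6 -2.042
[320. 245.]
[320. 288.]
[320. 199.]
```

View pics/wrist9.png

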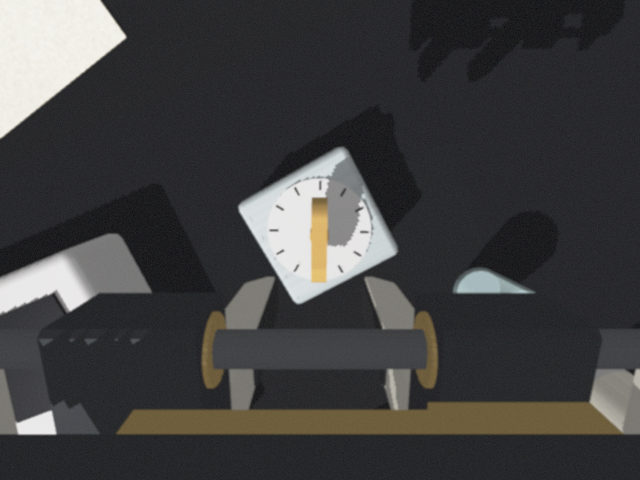

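Wrist view: the key wings run vertically at column 320, rows 198–283, centred between the fingers, so the alignment matches. I descend and grip.

Request:
servo_tool(
  steps=[
    [[0,0,0.05],0,0.04],
    [[0,0,0.1],0,0.04],
    [[0,0,0.133],0,0.04],
    [[0,0,0.133],0,0.04],
    [[0,0,0.133],0,0],
    [[0,0,0.133],0,0],
    [[0,0,0.133],0,0],
    [[0,0,0.133],0,0],
  ],
)

```text
clock: 36.1
tool_pos: [0.4801, -0.3866, 0.0963]
tool_rot: [0.607, 3.08, 0.001]
ft_force: [1.7, 5.0, 5.6]
gripper_width: 0.123
grasp_force: 53.9
```

Request:
servo_tool(
  steps=[
    [[0,0,0],0.1,0],
    [[0,0,0],0.25,0],
    [[0,0,0],0.4,0],
    [[0,0,0],0.55,0],
    [[0,0,0],0.7,0],
    [[0,0,0],0.85,0],
    [[0,0,0],1.0,0],
    [[0,0,0],1.0,0],
  ],
)

```text
clock: 37.1
tool_pos: [0.4799, -0.3869, 0.0963]
tool_rot: [2.011, 2.411, 0.001]
ft_force: [1.1, 3.3, 5.6]
gripper_width: 0.132
grasp_force: 53.9
```

```bash
cat >> h.py <<'E'
def key():
    o=robot.get_obs(); print(o['tool_pos'],o['gripper_width'].round(3),o['grasp_force'],o['ft_force'].round(1),o['wrist_torque'].round(2),'q6',o['joints'][5].round(3))
    M=yawdir()[1]; print('tool wing angle',np.arctan2(M[1,0],M[0,0])%np.pi)
    for n in('scene','side'):
        p,d,K,T=snap(n); C=cloud(d,K,T); hsv=cv2.cvtColor(p,cv2.COLOR_RGB2HSV)
        q=C[(hsv[...,0]>12)&(hsv[...,0]<32)&(hsv[...,1]>90)&(d>0)&(C[...,2]>.093)&(C[...,2]<.13)&(np.hypot(C[...,0]-.48,C[...,1]+.3865)<.037)][:,:2]
        if len(q)<20: continue
        e=np.linalg.svd(q-q.mean(0),full_matrices=0)[2][0]; print(n,len(q),q.mean(0),'key wing angle',np.arctan2(e[1],e[0])%np.pi)
E
python3 -c "
from h import *
key()"
```

```text
Traceback (most recent call last):
  File "h.py", line 34, in key
    o=robot.get_obs(); print(o['tool_pos'],o['gripper_width'].round(3),o['grasp_force'],o['ft_force'].round(1),o['wrist_torque'].round(2),'q6',o['joints'][5].round(3))
                                           ^^^^^^^^^^^^^^^^^^^^^^^^
AttributeError: 'float' object has no attribute 'round'
```

```bash
sed -i "s/o\['gripper_width'\].round(3)/o['gripper_width']/" h.py; python3 -c "
from h import *
key()"
```

```text
[ 0.47985147 -0.38687236  0.09631566] 0.1323163127048977 53.90593517571688 [1.1 3.3 5.6] [ 0.53 -0.01 -0.08] q6 -1.041
tool wing angle 1.7511969929214535
scene 98 [ 0.48727431 -0.40926727] key wing angle 1.8395211143194687
side 350 [ 0.4781345  -0.39928846] key wing angle 1.7940021204688823
```

Request:
servo_tool(
  steps=[
    [[0,0,0],0.18,0],
    [[0,0,0],0.36,0],
    [[0,0,0],0.54,0],
    [[0,0,0],0.72,0],
    [[0,0,0],0.9,0],
    [[0,0,0],1.08,0],
    [[0,0,0],1.26,0],
    [[0,0,0],1.4,0],
  ],
)

```text
clock: 38.2
tool_pos: [0.4794, -0.3866, 0.0963]
tool_rot: [3.094, 0.544, 0.002]
ft_force: [-0.5, 3.8, 7.0]
gripper_width: 0.126
grasp_force: 53.6
```

```bash
python3 -c "
from h import *
key()"
```

```text
[ 0.47939337 -0.38662849  0.09631328] 0.1258296737405325 53.64413984119892 [-0.5  3.8  7. ] [0.72 0.4  0.09] q6 0.362
tool wing angle 0.3482207293892802
scene 163 [ 0.4992044  -0.38152677] key wing angle 0.3315723114143867
side 286 [ 0.46300258 -0.39103851] key wing angle 0.4019806378816764
```

Request:
servo_tool(
  steps=[
    [[0,0,0],0.18,0],
    [[0,0,0],0.36,0],
    [[0,0,0],0.54,0],
    [[0,0,0],0.72,0],
    [[0,0,0],0.9,0],
    [[0,0,0],1.08,0],
    [[0,0,0],1.26,0],
    [[0,0,0],1.4,0],
  ],
)

```text
clock: 39.3
tool_pos: [0.4796, -0.3861, 0.0963]
tool_rot: [-2.716, 1.576, -0.001]
ft_force: [-0.1, 5.7, 7.4]
gripper_width: 0.125
grasp_force: 53.7
```

Request:
servo_tool(
  steps=[
    [[0,0,0],0.18,0],
    [[0,0,0],0.36,0],
    [[0,0,0],0.54,0],
    [[0,0,0],0.72,0],
    [[0,0,0],0.9,0],
    [[0,0,0],1.05,0],
    [[0,0,0],1.18,0],
    [[0,0,0],1.18,0],
  ],
)

```text
clock: 40.3
tool_pos: [0.48, -0.3862, 0.0963]
tool_rot: [-1.384, 2.818, -0.001]
ft_force: [1.8, 5.6, 6.8]
gripper_width: 0.128
grasp_force: 53.6
```

```bash
python3 -c "
from h import *
key()"
```

```text
[ 0.47998227 -0.38615386  0.09632466] 0.12827478458089933 53.60582549124956 [1.8 5.6 6.8] [ 1.15 -0.17 -0.09] q6 2.939
tool wing angle 0.9130178232391528
scene 152 [ 0.49524333 -0.37263675] key wing angle 1.0099800107491466
side 286 [ 0.46675537 -0.39825149] key wing angle 0.8274304491417879
```

Request:
servo_tool(
  steps=[
    [[0,0,0],0,0.04],
    [[0,0,0],0,0.04],
    [[0,0,0],0,0.04],
    [[0,0,-0.05],0,0.04],
    [[0,0,-0.055],-0.18,0.04],
    [[0,0,-0.055],-0.36,0.04],
    [[0,0,-0.055],-0.54,0.04],
    [[0,0,-0.055],-0.72,0.04],
  ],
)

```text
clock: 41.4
tool_pos: [0.4785, -0.3871, 0.1492]
tool_rot: [2.297, -2.143, -0.001]
ft_force: [-0.2, -0.2, 0.6]
gripper_width: 0.427
grasp_force: 0.0
```

Request:
servo_tool(
  steps=[
    [[0,0,0],-0.18,0.04],
    [[0,0,0],-0.36,0.04],
    [[0,0,0],-0.54,0.04],
    [[0,0,0],-0.72,0.04],
    [[0,0,0],-0.9,0.04],
    [[0,0,0],-1.08,0.04],
    [[0,0,0],-1.26,0.04],
    [[0,0,0],-1.44,0.04],
  ],
)

```text
clock: 42.4
tool_pos: [0.4785, -0.3871, 0.1491]
tool_rot: [-3.139, 0.097, 0.001]
ft_force: [-0.5, -0.2, -0.0]
gripper_width: 0.429
grasp_force: 0.0
```

Request:
servo_tool(
  steps=[
    [[0,0,0],-0.18,0.04],
    [[0,0,0],-0.36,0.04],
    [[0,0,0],-0.54,0.04],
    [[0,0,0],-0.72,0.04],
    [[0,0,0],-0.9,0.04],
    [[0,0,0],-0.98,0.04],
    [[0,0,0],-0.98,0.04],
  ],
)

```text
clock: 43.28
tool_pos: [0.4786, -0.3871, 0.1492]
tool_rot: [-2.82, -1.383, 0.001]
ft_force: [0.3, -0.2, 0.7]
gripper_width: 0.434
grasp_force: 0.0
```

```bash
python3 -c "
from h import *
key(); to(.48,-.3864,.0955)"
```

```text
[ 0.47857896 -0.38714514  0.14919311] 0.43384253710899506 0.0 [ 0.3 -0.2  0.7] [-0.05  0.06  0.03] q6 -0.202
tool wing angle 0.9116657836108288
scene 270 [ 0.49042436 -0.37893666] key wing angle 0.9462962613834228
side 449 [ 0.47242868 -0.38894309] key wing angle 0.9519235662285044
shift [0.0014 0.0006 0.0538] spin None yaw -0.66 q6 -0.201
```

Request:
servo_tool(
  steps=[
    [[0.001,0.0005,0.03],0,0.04],
    [[0.001,0.0005,0.053],0,0.04],
    [[0.001,0.0005,0.053],0,0.04],
    [[0.001,0.0005,0.053],0,0],
    [[0.001,0.0005,0.053],0,0],
    [[0.001,0.0005,0.053],0,0],
    [[0.001,0.0005,0.053],0,0],
  ],
)

```text
clock: 44.25
tool_pos: [0.4797, -0.3867, 0.0974]
tool_rot: [2.82, 1.384, -0.0]
ft_force: [-3.2, 1.2, 5.1]
gripper_width: 0.126
grasp_force: 30.0
```

Request:
servo_tool(
  steps=[
    [[0,0,0],0.18,0],
    [[0,0,0],0.36,0],
    [[0,0,0],0.54,0],
    [[0,0,0],0.72,0],
    [[0,0,0],0.9,0],
    [[0,0,0],1.08,0],
    [[0,0,0],1.26,0],
    [[0,0,0],1.4,0],
  ],
)

```text
clock: 45.25
tool_pos: [0.4796, -0.3863, 0.0974]
tool_rot: [-3.047, 0.765, 0.001]
ft_force: [-2.6, 2.0, 5.2]
gripper_width: 0.124
grasp_force: 30.0
```

Request:
servo_tool(
  steps=[
    [[0,0,0],0.18,0],
    [[0,0,0],0.36,0],
    [[0,0,0],0.54,0],
    [[0,0,0],0.72,0],
    [[0,0,0],0.86,0],
    [[0,0,0],0.96,0],
    [[0,0,0],1.02,0],
    [[0,0,0],1.02,0],
  ],
)

```text
clock: 46.25
tool_pos: [0.4798, -0.3862, 0.0974]
tool_rot: [-2.29, 2.15, 0.001]
ft_force: [-2.1, 3.0, 5.9]
gripper_width: 0.128
grasp_force: 30.0
```

```bash
python3 -c "
from h import *
key()"
```

```text
[ 0.47978885 -0.38620058  0.09738786] 0.12837620852469467 30.00125080347061 [-2.1  3.   5.9] [ 0.61  0.5  -0.04] q6 2.22
tool wing angle 1.6337870978648765
scene 48 [ 0.48304492 -0.41213053] key wing angle 1.7942889990614723
side 340 [ 0.47683396 -0.40096122] key wing angle 1.6918022816249652
```

Request:
servo_tool(
  steps=[
    [[0,0,0],0.06,0],
    [[0,0,0],0.12,0],
    [[0,0,0],0.18,0],
    [[0,0,0],0.24,0],
    [[0,0,0],0.24,0],
  ],
)

```text
clock: 46.98
tool_pos: [0.4798, -0.3868, 0.0974]
tool_rot: [2.018, -2.407, 0.001]
ft_force: [-2.5, 1.5, 6.0]
gripper_width: 0.145
grasp_force: 32.4
```

```bash
python3 -c "
from h import *
key()"
```

```text
[ 0.47981256 -0.38684383  0.09744429] 0.14486130295997804 32.38014274276793 [-2.5  1.5  6. ] [0.34 0.48 0.66] q6 2.458
tool wing angle 1.3957250477757153
side 390 [ 0.47534088 -0.39661407] key wing angle 1.5819391982157687
```

The torque has jumped and the fingers are being forced apart, so the key is at its stop. I release and check.

Request:
servo_tool(
  steps=[
    [[0,0,0],-0.15,0],
    [[0,0,0],-0.15,0.05],
    [[0,0,0],-0.15,0.05],
    [[0,0,0],-0.15,0.05],
    [[0,0,-0.05],-0.15,0.05],
    [[0,0,-0.1],-0.15,0.05],
    [[0,0,-0.15],-0.15,0.05],
    [[-0.05,0,-0.15],-0.15,0.05],
  ],
)

```text
clock: 48.08
tool_pos: [0.4901, -0.3414, 0.2511]
tool_rot: [2.186, -2.256, 0.016]
ft_force: [0.5, -0.1, -0.8]
gripper_width: 0.541
grasp_force: 0.0
```

```bash
python3 - <<'E'
from h import *
key()
p,d,K,T=snap('scene','scene10.png'); C=cloud(d,K,T); c,s=np.cos(.1052),np.sin(.1052)
u=(C[...,0]-.5583)*c+(C[...,1]-.1389)*s; v=-(C[...,0]-.5583)*s+(C[...,1]-.1389)*c; z=C[...,2]
m=(d>0)&(abs(u)<.08)&(abs(v)<.08)&(z>.085)&(z<.12); print(np.polyfit(v[m],z[m],1))
E
```

```text
[ 0.49010491 -0.34143102  0.25108946] 0.5410674063721813 0.0 [ 0.5 -0.1 -0.8] [ 0.19  0.09 -0.01] q6 2.379
tool wing angle 1.5392581580408193
scene 445 [ 0.48367451 -0.38780346] key wing angle 1.546839127027879
side 719 [ 0.47535291 -0.38727234] key wing angle 1.5914833947770277
[-0.00017046  0.0992147 ]
```

View pics/scene10.png

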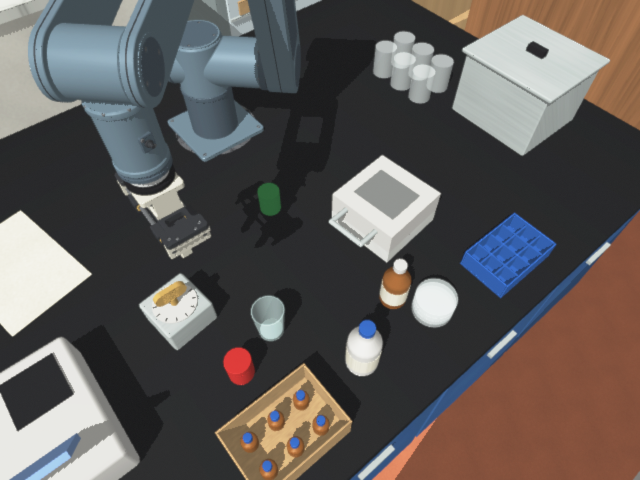

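The hood is shut at (385,205) and the key at (170,292) stands at about 7.97 rad. The gripper is clear at (185,235), and the beaker and bottle are unmoved, so I hand the job in.

```bash
python3 -c "
from station import robot
print(robot.close_job())"
```

```text
the job is handed in; nothing more can be done
None
```

The job is handed in, but the call returned no verdict: all four jars are seated in the block, the hood is shut, the key is wound to its stop at about 7.97 rad, and the beaker and brown bottle were left alone.

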